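# Lock a sewing template on its bed with snap-down caps

### The arm

A 7-joint arm with a two-finger parallel gripper is mounted at the origin on the work surface. World frame = base frame: x ahead of the robot, y to its left, z up, the work surface at z = 0. Lengths are in m, angles in rad, forces in N, time in s.
With the tool pointing down it reaches from about 0.35 to 0.9 m from the base axis. Payload 19.9 kg.
Tool frame: the origin (TCP) lies between the finger pads; the fingertips stand 19 mm ahead of it and the grasp point (between the pads) is the TCP; z points along the fingers, y is the line along which they close (so a half turn about z gives the same grasp; the last joint's range is limited). The gripper opens to 94 mm and grips with 3 to 60 N. Pads are 16 mm wide; open, the fingers measure 119 mm over their backs; the gripper's body (75 mm by 177 mm) begins 78 mm behind the grasp point.
Start: joints at [-1.254, 0.417, -0.01, 1.614, 0.005, 1.111, -0.053], TCP at [0.219, 0.585, 0.224] pointing down, gripper open.
Joint ranges: [-2.81, 2.81], [-0.39, 2.02], [-1.27, 1.25], [0.06, 2.57], [-1.19, 4.33], [0.19, 2], [-2.82, 2.82]. Speed limits (rad/s): [1.89, 1.89, 2.39, 2.39, 3.01, 3.01, 3.01].

### API

Orientations are given as a 3x3 rotation matrix whose columns are the frame's x, y, z axes.
In Python, from rig import robot gives the robot as it stands. Calls block until the motion is done:
- robot.move_ptp(position, orientation): joint-space move of the TCP to a pose.
- robot.move_linear(position, velocity=0.15, frame=None, threshold=None): straight line of the TCP; frame=None keeps the orientation; velocity is the mean speed in m/s. With threshold (N) it stops when the force on the tool has changed by that much, and returns True; else False.
- robot.goto_joints(angles): joint-space move.
- robot.gripper_to(opening): finger opening in m; the grip force is fixed at half the most; returns when the fingers have stopped.
- robot.pause(seconds).
- robot.ik(position, orientation): joint angles nearest the present ones, or None.
- robot.get_state(): the state.
- robot.grab_frame(name): name is "scene" or "top" or "wrist"; returns the picture (480x640x3 uint8, red, green, blue); there is no depth.
- robot.camera_info(name): a dict with "fx", "fy", "cx", "cy" (pixels), "rvec" (rotation vector, rad) and "tvec" (3), from world to camera coordinates, as OpenCV has them. Camera axes: x right, y down, z forward; pixel columns grow to the right and rows downward; lengths in m; the calibration is good to about 2 mm. A picture is of the moment at which its call begins: read the wrist's pose just before it. camera_info takes no time and is no camera call; for the wrist camera it gives the pose at the moment of the call.
A pose or a line that the arm cannot do raises robot.PlanningError and nothing moves.
- robot.sign_off(): hands the job in; it is judged then, once.
The state is a dict: "time": time; "qpos": joint angles; "joint_vel": joint speeds; "effort": joint torques, N m; "ee_pos": TCP position; "tool_rot": TCP orientation; "force": force on the tool from outside, world axes, zero at the start; "moment": the same for the moment, N m; "opening": finger opening in m; "grasp_force": force on a finger pad.
Only numpy, scipy, OpenCV 4.12 (cv2) and the standard library are available. Lean on these libraries where they do the work, as an engineer would, in place of code of your own. Each camera call takes 0.05 s, during which the arm holds its last target. There are 200 camera calls.

### The job

Lock the yellow sewing template on the steel bed: pull up the hold-down cap that was left down, slide the template under the caps until it is fully home against the fence, then press both caps down until they snap home. Keep the template flat on the bed as you slide it, do not tip or lift it off, and leave the other things on the table where they are.

Things in the scene. Friction and masses are not known exactly. Their poses are not given: they have to be found in the camera images.
- bed: fixed steel plate, 280 mm (x) by 270 mm (y), top 12 mm above the table; origin at table level, mid-width, 150 mm from its near end; x points to the fence (away from the robot), y left. Two blue guides 8 mm high, inner faces at y = +67 and -67 mm, run from x = 65 to 110 mm, with flared mouths before them (from x = 35 mm, about 81 mm off the midline)
- fence (a point): middle of the near face of the fence, on the bed's top: a dark bar across the far end, 150 mm long, 14 mm high; at x = 110 mm in the bed's frame
- template: loose yellow plate, 120 mm (x) by 130 (y) by 8, 0.28 kg, on the bed short of the caps; origin in the centre of its underside, x to the fence. A black push bar, 112 mm along y, 12 thick, 20 high, stands on it along the near edge (x = -60 to -48; top 28 above the underside). Each side has a notch for a prong, x = 16 to 34, 14 deep. Home: origin at bed x = 50, y = 0 mm
- template_edge (a point): middle of the template's far edge, at its underside; touches the fence (x = 110 mm in the bed's frame) when home
- cap_red (a joint): the red cap's slide: 0 = snapped fully down, 0.020 m = snapped fully up; a detent holds it at either end (about 11 N starts it; past the middle it snaps on by itself). Up, the template passes freely under it; down, its prong bars the way or, if the template is home, sits in the notch
- cap_green (a joint): the green cap's slide: 0 = snapped fully down, 0.020 m = snapped fully up; a detent holds it at either end (about 11 N starts it; past the middle it snaps on by itself). Up, the template passes freely under it; down, its prong bars the way or, if the template is home, sits in the notch
- cap_red_top (a point): centre of the flat top of the red cap's knob, moves with the cap; 72.5 mm above the table when down, 92.5 mm when up; the knob's axis is vertical
- cap_green_top (a point): centre of the flat top of the green cap's knob, moves with the cap; 72.5 mm above the table when down, 92.5 mm when up; the knob's axis is vertical
- post_red: fixed foot of the red cap's post; origin on its axis on the bed's top, at bed x = 75 and y = +87 or -87 mm (the two caps' places are swapped at random). The cap on it: red knob 40 mm across, 45 high, on a steel flange 66 mm across, 6 thick; below the flange prongs 10 mm thick, 6 long, 27 mm from the axis on the template side and the far side
- post_green: fixed foot of the green cap's post; origin on its axis on the bed's top, at bed x = 75 and y = +87 or -87 mm (the two caps' places are swapped at random). The cap on it: green knob 40 mm across, 45 high, on a steel flange 66 mm across, 6 thick; below the flange prongs 10 mm thick, 6 long, 27 mm from the axis on the template side and the far side
- cone_black: bystander: black thread cone, 72 mm wide, 166 mm tall; origin in the centre of its underside
- cone_white: bystander: white thread cone, 72 mm wide, 166 mm tall; origin in the centre of its underside
- tape: bystander: yellow tape roll lying flat, 84 mm across, 24 mm high; origin in the centre of its underside
- screwdriver: bystander: screwdriver with red handle, lying flat
- brush: bystander: cleaning brush, lying flat
- buckle: bystander: flat steel webbing buckle, 64 x 60 x 6 mm; origin in the centre of its underside
- oil: bystander: clear oil bottle with red cap, 50 mm wide, 130 mm tall; origin in the centre of its underside
Mind the look-alikes: they are no part of the job. Of the things shaped like the template, the yellow one is meant.

How it is judged:
On the way, in this order (a step that is already met when the one before it is completed fails the run):
1. both caps are up (value of joint each of cap_red, cap_green above 0.016 m), for 0.2 s.
2. the template lies home against the fence, within about 4 mm, with both caps still up (all of step 1 and x of template_edge in the frame of bed between 0.106 and 0.114 m and angle between the x axis of template and the x axis of bed, either way round below 0.04 rad and angle between template's own z axis and vertical below 0.04 rad), for 0.2 s.
At the end, for the whole second after the job is handed in: Both caps are snapped down (within 3 mm of fully down), and the template lies flat and still on the bed, its far edge within 4 mm of the fence and square to it within 0.04 rad (value of joint each of cap_red, cap_green below 0.003 m and x of template_edge in the frame of bed between 0.106 and 0.114 m and angle between the x axis of template and the x axis of bed, either way round below 0.04 rad and angle between template's own z axis and vertical below 0.04 rad and linear speed of template below 0.01 m/s); the robot touches nothing.
It fails at once if the template is tipped (over 0.25 rad) or lifted off the bed (over 25 mm) (angle between template's own z axis and vertical above 0.25 rad or z of template in the frame of bed above 0.037 m).
It fails at once if a bystander is moved more than 40 mm (distance of any of cone_black, cone_white, tape, screwdriver, brush, buckle, oil from where it was at the start of the episode above 0.04 m).
It also fails if it takes over 56 s, if anything falls off the work surface, if the arm or the gripper's body presses on something with over 40 N, if the wrist force passes 120 N, or if a joint passes its speed limit or range.

## Working session

There is one attempt and no reset: what is moved stays moved. The work goes in short steps, each a Python script; the robot and the scene stay as the last script left them, time stands still between calls to the robot, and variables do not carry over. Pictures are saved under pics/ and viewed, at most 10 in all, crops included, and the job is handed in when it is done.

```bash
mkdir -p pics; ls; python3 - <<'E'
from rig import robot
import cv2
for n in("scene","top"):
    im=robot.grab_frame(n); cv2.imwrite(f"pics/{n}0.png",im[:,:,::-1]); print(n,robot.camera_info(n))
s=robot.get_state(); print(s["time"],s["ee_pos"],s["tool_rot"])
E
```

```text
pics
scene {'fx': 478.02382432067543, 'fy': 478.02382432067543, 'cx': 312.50181245879486, 'cy': 237.66984033657403, 'rvec': array([ 2.15422448,  0.78365833, -0.3887215 ]), 'tvec': array([-0.35498627, -0.11703036,  1.44359848])}
top {'fx': 485.72214767053634, 'fy': 485.72214767053634, 'cx': 326.47568036355057, 'cy': 241.7254000403795, 'rvec': array([ 2.15896544, -2.13442698,  0.14093505]), 'tvec': array([0.02931826, 0.48262564, 1.18567503])}
0.1 [0.21876392 0.58514034 0.22390076] [[-9.36674316e-01  3.50201568e-01 -2.94160723e-04]
 [ 3.50201683e-01  9.36673772e-01 -1.01287089e-03]
 [-7.91763390e-05 -1.05174573e-03 -9.99999444e-01]]
```

View pics/top0.png

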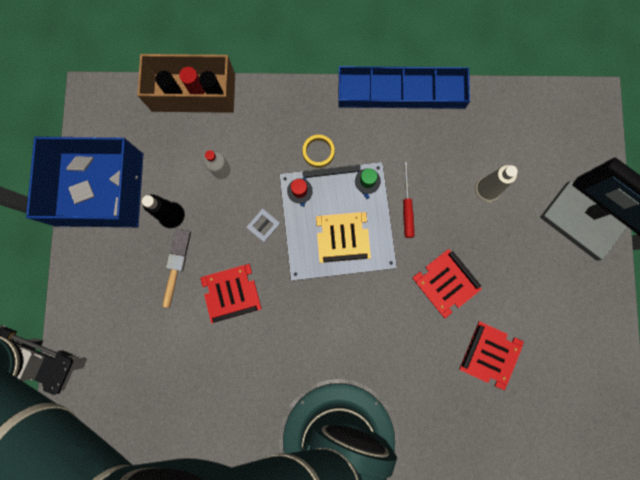

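View pics/scene0.png

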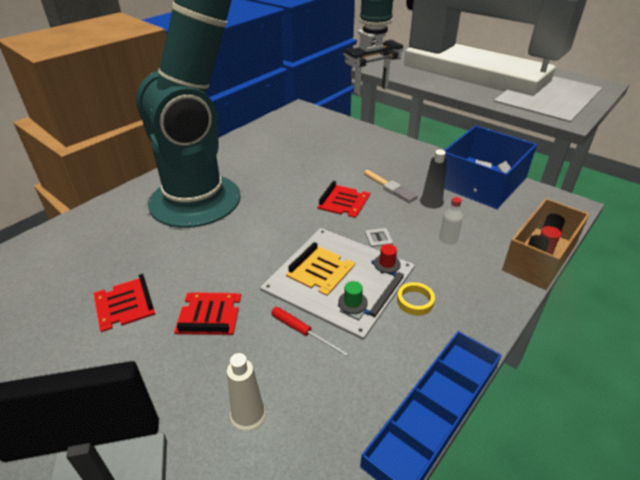

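The top view shows the bed at about (280–396, 163–280), with the red knob at (299,187), the green knob at (369,177) and the yellow template at (343,237). The tape is at (318,151), the screwdriver at (408,210) and the buckle at (263,224). The scene view shows red at (388,257) and green at (353,295).

```bash
cat > h.py <<'E'
from rig import robot
import cv2, numpy as np
def cam(n):
    c=robot.camera_info(n); R=cv2.Rodrigues(np.array(c["rvec"]))[0]; t=np.array(c["tvec"])
    K=np.array([[c["fx"],0,c["cx"]],[0,c["fy"],c["cy"]],[0,0,1]]); return K,R,t
def plane(n,uv,z,c=None):
    K,R,t=c or cam(n); uv=np.atleast_2d(uv).astype(float)
    d=(R.T@np.linalg.inv(K)@np.c_[uv,np.ones(len(uv))].T).T; o=-R.T@t
    return o+d*((z-o[2])/d[:,2])[:,None]
def tri(a,ua,b,ub):
    P=[]
    for n in(a,b):
        K,R,t=cam(n); P.append(K@np.c_[R,t])
    X=cv2.triangulatePoints(P[0],P[1],np.array(ua,float).reshape(2,1),np.array(ub,float).reshape(2,1)).ravel(); return X[:3]/X[3]
def blob(im,lo,hi,box):
    h=cv2.cvtColor(im,cv2.COLOR_RGB2HSV); lo,hi=list(lo),list(hi)
    m=cv2.inRange(h,tuple(lo),tuple(hi))
    if lo[0]==0: m|=cv2.inRange(h,(172,lo[1],lo[2]),(180,255,255))
    x0,y0,x1,y1=box; k=np.zeros_like(m); k[y0:y1,x0:x1]=m[y0:y1,x0:x1]
    cs=cv2.findContours(k,cv2.RETR_EXTERNAL,cv2.CHAIN_APPROX_NONE)[0]
    return max(cs,key=cv2.contourArea)
def cen(c): return c.reshape(-1,2).min(0)/2+c.reshape(-1,2).max(0)/2
def rect(P):
    r=cv2.minAreaRect((P[:,:2]*1000).astype(np.float32)); return np.array(r[0]),r[1],r[2]
RED=((0,120,60),(8,255,255)); GRN=((50,100,40),(85,255,255)); YEL=((18,120,100),(32,255,255))
E
cat > m.py <<'E'
from h import *
T=robot.grab_frame("top"); S=robot.grab_frame("scene")
for nm,c,bt,bs in(("red",RED,(280,165,320,205),(370,235,405,275)),("green",GRN,(350,160,390,200),(335,275,370,312))):
    a,b=blob(T,*c,bt),blob(S,*c,bs)
    x=tri("top",cen(a),"scene",cen(b)); print(nm,cen(a),cen(b),x.round(4),"bbox",cv2.boundingRect(a),cv2.boundingRect(b))
y=blob(T,*YEL,(300,195,390,275)); print("yel",rect(plane("top",y.reshape(-1,2),.020)))
h=cv2.cvtColor(T,cv2.COLOR_RGB2HSV)
b=cv2.morphologyEx(cv2.inRange(h,(95,15,110),(125,110,255)),cv2.MORPH_CLOSE,np.ones((3,3)))
b[:150]=0;b[295:]=0;b[:,:277]=0;b[:,402:]=0
c=max(cv2.findContours(b,cv2.RETR_EXTERNAL,cv2.CHAIN_APPROX_NONE)[0],key=cv2.contourArea)
print("bed",rect(plane("top",c.reshape(-1,2),.012)))
dk=cv2.inRange(h,(0,0,0),(180,255,60)); k=np.zeros_like(dk);k[160:180,300:360]=dk[160:180,300:360]
print("fence",[rect(plane("top",q.reshape(-1,2),.026)) for q in cv2.findContours(k,0,cv2.CHAIN_APPROX_NONE)[0] if cv2.contourArea(q)>60])
cv2.imwrite("pics/crop1.png",cv2.resize(np.hstack([T[150:290,270:410],S[220:360,260:420][:140]]),None,fx=2.6,fy=2.6,interpolation=cv2.INTER_CUBIC)[:,:,::-1])
E
python3 m.py
```

```text
red [298. 187.] [387.5 255.5] [0.6175 0.1071 0.0477] bbox (290, 179, 17, 17) (379, 244, 18, 24)
green [368.5 178. ] [352.5 294.5] [ 0.6389 -0.0678  0.0665] bbox (361, 169, 16, 19) (344, 282, 18, 26)
yel (array([497.90933228,  -5.79470825]), (115.77259826660156, 127.40501403808594), 5.634869575500488)
bed (array([542.35980225,   8.82801819]), (276.4361572265625, 266.876953125), 7.414812088012695)
fence []
```

View pics/crop1.png

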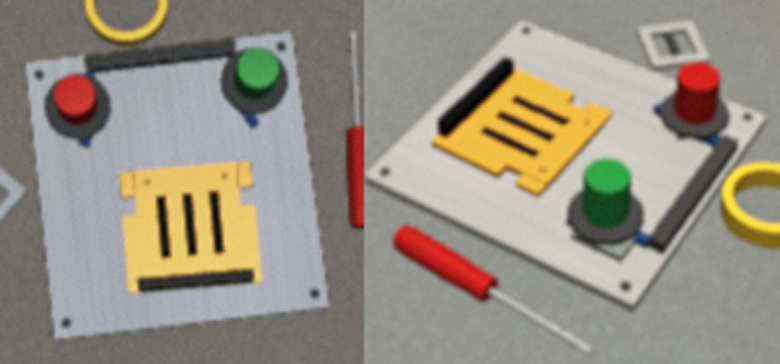

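Red is down: its knob middle is at z 48 mm, where 50 was expected. Green is up, at 67 against 70. The bed fits two ways: by the caps (176 mm apart, yaw 7.0°) and by its outline (yaw 7.4°). Both put the origin near (0.553, 0.010). Now I'll pull up the red cap.

```bash
cat >> h.py <<'E'
O=np.array([.553,.0102]); YAW=.125
def w(x,y,z): c,s=np.cos(YAW),np.sin(YAW); return np.array([O[0]+c*x-s*y,O[1]+s*x+c*y,z])
def bed(p): c,s=np.cos(YAW),np.sin(YAW); d=np.array(p)[:2]-O; return np.array([c*d[0]+s*d[1],-s*d[0]+c*d[1]])
def down(a,sg=1):   # closing line at world yaw a, tool pointing down
    c,s=sg*np.cos(a),sg*np.sin(a); return np.array([[-s,c,0],[c,s,0],[0,0,-1.]]) 
E
python3 - <<'E'
from h import *
# tool x = y cross z
def chk(a,sg):
    y=sg*np.array([np.cos(a),np.sin(a),0]); z=np.array([0,0,-1.]); return np.c_[np.cross(y,z),y,z]
for sg in(1,-1):
    assert np.allclose(chk(YAW,sg),down(YAW,sg))
    q=robot.ik(w(75,87,150)/1000*0+w(.075,.087,.15),down(YAW,sg)); print(sg,None if q is None else np.round(q,2))
best=min((s for s in(1,-1) if robot.ik(w(.075,.087,.15),down(YAW,s)) is not None),key=lambda s:abs(robot.ik(w(.075,.087,.15),down(YAW,s))[6]))
R=down(YAW,best); print("sg",best)
robot.move_ptp(w(.075,.087,.16),R)
print(robot.move_linear(w(.075,.087,.056),.12,threshold=15))
robot.gripper_to(.03); s=robot.get_state(); print(s["time"],s["opening"],s["grasp_force"],s["force"].round(1) if hasattr(s["force"],"round") else s["force"], s["ee_pos"])
robot.move_linear(w(.075,.087,.077),.04); s=robot.get_state(); print(s["opening"],s["force"],s["ee_pos"])
robot.gripper_to(.09); robot.move_linear(w(.075,.087,.17),.2)
robot.move_ptp(w(-.11,-.009,.2),R); print(robot.get_state()["time"])
E
python3 m.py
```

```text
1 [-0.63  0.55  0.56  1.69 -0.34  0.99  0.18]
-1 [ 0.51  0.76 -1.09  1.65  0.72  1.18  2.51]
sg 1
False
4.3333 0.039318057356922585 29.99997854232788 [0.6 0.2 0.2] [0.61660258 0.10587738 0.05598444]
0.039424832840817166 [  6.2766619    1.21553491 -14.77419114] [0.61645531 0.10586627 0.07655847]
7.3833
red [298. 186.] [388.5 249.5] [0.6167 0.107  0.0662] bbox (290, 177, 17, 19) (380, 238, 18, 24)
green [368.5 178. ] [352.5 294.5] [ 0.6389 -0.0678  0.0665] bbox (361, 169, 16, 19) (344, 282, 18, 26)Traceback (most recent call last):
  File "m.py", line 6, in <module>
    y=blob(T,*YEL,(300,195,390,275)); print("yel",rect(plane("top",y.reshape(-1,2),.020)))
  File "h.py", line 21, in blob
    return max(cs,key=cv2.contourArea)
ValueError: max() iterable argument is empty
```

```bash
python3 - <<'E'
from h import *
a=.098; c=np.array([.4979,-.0058]); u=np.array([np.cos(a),np.sin(a)])
b=c-.054*u; bb=bed(b); print("bar in bed",bb)
R=down(a)
robot.gripper_to(.05)
robot.move_ptp(np.r_[b,.10],R)
print(robot.move_linear(np.r_[b,.045],.1,threshold=8))
robot.gripper_to(.005); s=robot.get_state(); print(s["time"],s["opening"],s["grasp_force"],s["force"],s["ee_pos"])
im=robot.grab_frame("scene"); cv2.imwrite("pics/grip.png",cv2.resize(im[200:360,240:450],None,fx=3,fy=3)[:,:,::-1])
E
```

```text
bar in bed [-0.11064521 -0.00754776]
False
10.1167 0.011875751009071173 30.00068485736847 [-0.08781172 -0.05895895  3.00750494] [ 0.44427305 -0.01103567  0.0450734 ]
```

View pics/grip.png

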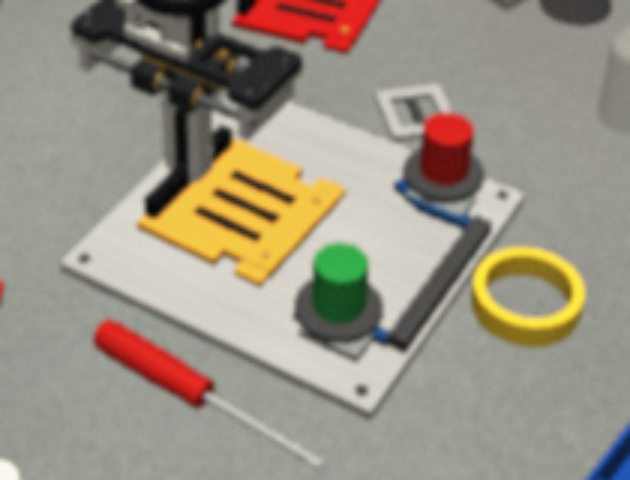

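The fingers hold the bar (opening 11.9 mm) and both caps are up. Next I'll align the template and slide it in while watching the force.

```bash
python3 - <<'E'
from h import *
R=down(YAW); z=.045
print(robot.move_linear(w(-.085,0,z),.03,frame=R,threshold=15))
for x in(-.060,-.030,-.010,0.004):
    h=robot.move_linear(w(x,0,z),.04,threshold=15); s=robot.get_state(); print(h,s["time"],bed(s["ee_pos"]).round(4),s["force"].round(1),s["opening"])
    if h: break
im=robot.grab_frame("scene"); cv2.imwrite("pics/slide.png",cv2.resize(im[200:360,240:450],None,fx=3,fy=3)[:,:,::-1])
E
```

```text
True
True 10.6833 [-0.1105 -0.0075] [-2.1 -0.5 10.1] 0.011714379150476947
```

View pics/slide.png

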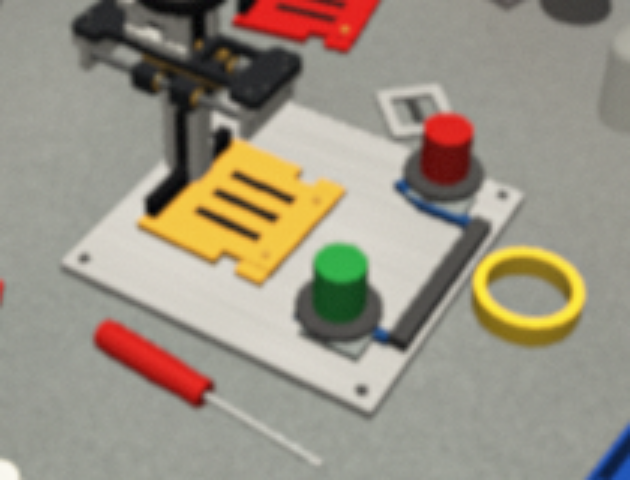

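```bash
python3 - <<'E'
from h import *
R=down(YAW); z=robot.get_state()["ee_pos"][2]
robot.pause(.2); s=robot.get_state(); print(s["force"].round(1),s["moment"].round(2),s["ee_pos"],s["tool_rot"].round(4).tolist())
h=robot.move_linear(w(-.085,0,z),.03,frame=R,threshold=35); s=robot.get_state(); print(h,s["time"],bed(s["ee_pos"]).round(4),s["ee_pos"][2],s["force"].round(1))
E
```

```text
[-1.5  0.2  8.4] [-0.08  0.31  0.04] [ 0.44432304 -0.01105549  0.04505497] [[-0.0981, 0.9952, -0.003], [0.9952, 0.0981, 0.0002], [0.0005, -0.003, -1.0]]
True 11.25 [-0.1104 -0.0075] 0.04495412800485173 [-2.1 -0.6 13.1]
```

```bash
python3 - <<'E'
from h import *
def p(h=0): s=robot.get_state(); print(h,s["time"],bed(s["ee_pos"]).round(4),s["ee_pos"][2].round(5),s["force"].round(1),s["moment"].round(2),round(s["opening"],4))
robot.gripper_to(.02); p()
e=robot.get_state()["ee_pos"]
robot.move_linear(np.r_[e[:2],.0455],.02); robot.pause(.2); p()
robot.gripper_to(.005); robot.pause(.2); p()
b=bed(e)
p(robot.move_linear(w(b[0]+.004,b[1],.0455),.02))
E
```

```text
0 11.625 [-0.1106 -0.0073] 0.04466 [ 0.5 -0.5 -0.1] [-0.06  0.04  0.03] 0.0198
0 12.075 [-0.1106 -0.0073] 0.0455 [-0.1 -0.2 -0.6] [-0.05  0.08 -0.01] 0.0198
0 12.575 [-0.1106 -0.0073] 0.04552 [-0.3 -0.3 -1.4] [-0.07 -0.05 -0.08] 0.0116
False 12.925 [-0.1093 -0.0073] 0.04539 [-19.9  -3.1  29.5] [-0.54  5.01  0.01] 0.0118
```

Gripped, the plate binds against the bed, with the force turning upward. So I'll release it and push the bar from behind with the fingers spread wide, which keeps it square and lets the plate lie flat.

```bash
cat >> h.py <<'E'
def p(h=0): s=robot.get_state(); print(h,round(s["time"],2),bed(s["ee_pos"]).round(4),s["ee_pos"][2].round(4),s["force"].round(1),s["moment"].round(2),round(s["opening"],4))
E
python3 - <<'E'
from h import *
robot.gripper_to(.04); e=robot.get_state()["ee_pos"]
robot.move_linear(np.r_[e[:2],.09],.15)
qs={s:robot.ik(w(-.145,-.004,.09),down(YAW+np.pi/2,s)) for s in(1,-1)}
q0=robot.get_state()["qpos"]; sg=min((s for s in qs if qs[s] is not None),key=lambda s:np.abs(qs[s]-q0).max()); print(sg,qs[sg].round(2))
R=down(YAW+np.pi/2,sg)
robot.move_ptp(w(-.145,-.005,.09),R); robot.gripper_to(.07)
p(robot.move_linear(w(-.145,-.005,.035),.1,threshold=10))
p(robot.move_linear(w(-.110,-.005,.035),.03,threshold=5))
p(robot.move_linear(w(-.085,-.005,.035),.03,threshold=20))
im=robot.grab_frame("scene"); cv2.imwrite("pics/push.png",cv2.resize(im[200:360,240:450],None,fx=3,fy=3)[:,:,::-1])
E
```

```text
-1 [-0.92  0.42  1.04  2.26 -0.55  0.73 -0.95]
False 16.6 [-0.1449 -0.0052] 0.0353 [ 0.5  0.5 -0.1] [-0.05  0.1   0.02] 0.0698
True 17.41 [-0.1205 -0.0051] 0.0347 [ 0.3 -0.4 -0. ] [0.02 0.17 0.02] 0.0703
False 18.77 [-0.0849 -0.005 ] 0.0351 [-0.6  0.1 -0.5] [-0.04  0.2   0.  ] 0.0696
```

View pics/push.png

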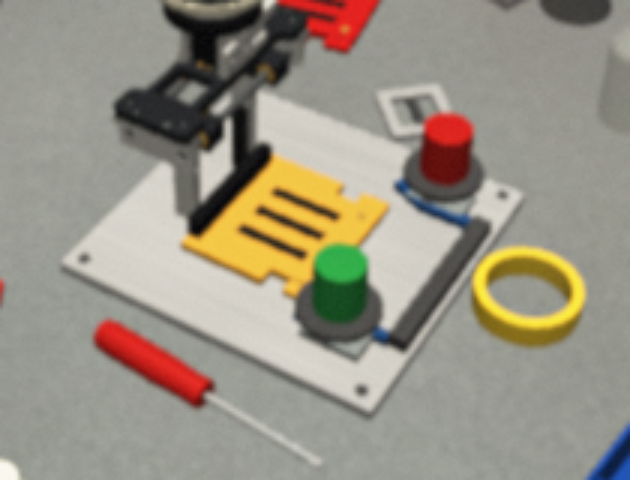

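Pushing works at under 1 N, and the template is now square with its far edge at the mouth. I'll carry on to the fence.

```bash
python3 - <<'E'
from h import *
for x in(-.06,-.035,-.005):
    h=robot.move_linear(w(x,-.003,.035),.03,threshold=12); p(h)
    if h: break
S=robot.grab_frame("scene"); cv2.imwrite("pics/push2.png",cv2.resize(S[200:360,240:450],None,fx=3,fy=3)[:,:,::-1])
E
```

```text
True 19.25 [-0.0782 -0.0043] 0.0346 [-0.9 -0.3  0.1] [-0.02  0.3  -0.06] 0.07
```

View pics/push2.png

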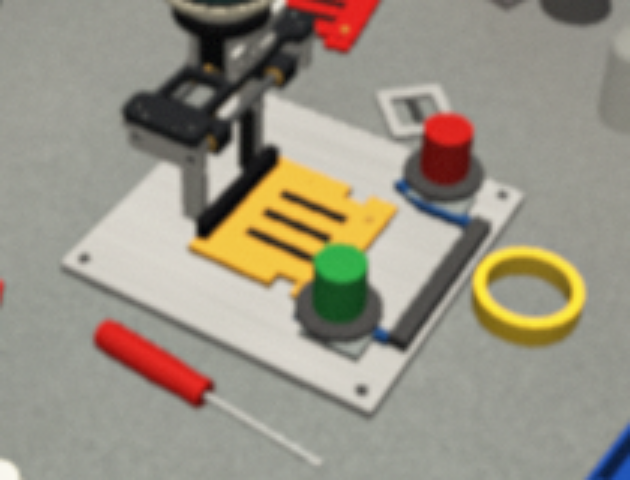

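It touched the green-side flare. I'll keep pushing with a somewhat higher force limit so the flare centres the template.

```bash
python3 - <<'E'
from h import *
for x,y in((-.07,-.001),(-.06,.001),(-.045,.002),(-.03,.002),(-.005,.002)):
    h=robot.move_linear(w(x,y,.035),.03,threshold=30); p(h)
    if h: break
S=robot.grab_frame("scene"); cv2.imwrite("pics/push3.png",cv2.resize(S[200:360,240:450],None,fx=3,fy=3)[:,:,::-1])
E
```

```text
False 19.76 [-0.0698 -0.001 ] 0.035 [ 0.  -0.2 -0.3] [-0.04  0.11 -0.04] 0.0701
True 20.12 [-0.0634  0.001 ] 0.0344 [0.1 0.5 0.5] [-0.05  0.13  0.04] 0.0703
```

View pics/push3.png

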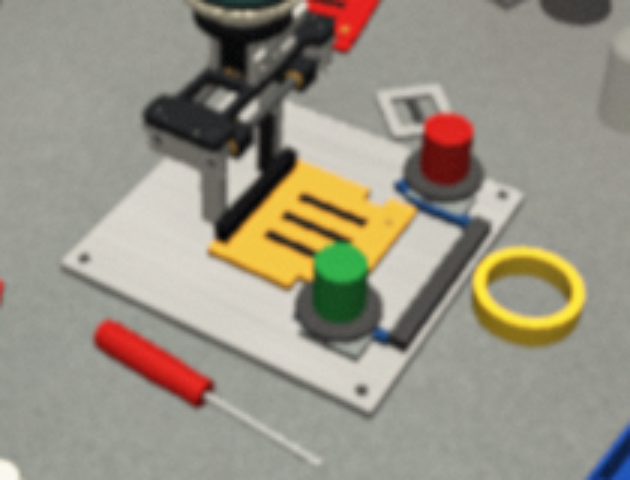

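```bash
python3 - <<'E'
from h import *
last=-1
for i in range(8):
    h=robot.move_linear(w(-.008,.002,.035),.04,threshold=30); p(h); x=bed(robot.get_state()["ee_pos"])[0]
    if not h or x-last<.001: break
    last=x
S=robot.grab_frame("scene"); cv2.imwrite("pics/push4.png",cv2.resize(S[200:360,240:450],None,fx=3,fy=3)[:,:,::-1])
E
```

```text
True 21.22 [-0.0195  0.0016] 0.0343 [-2.3  0.3  3. ] [-0.03  0.58  0.05] 0.0701
True 21.43 [-0.0195  0.0016] 0.0339 [-2.8 -0.3  2.1] [-0.06  0.62  0.08] 0.0698
```

View pics/push4.png

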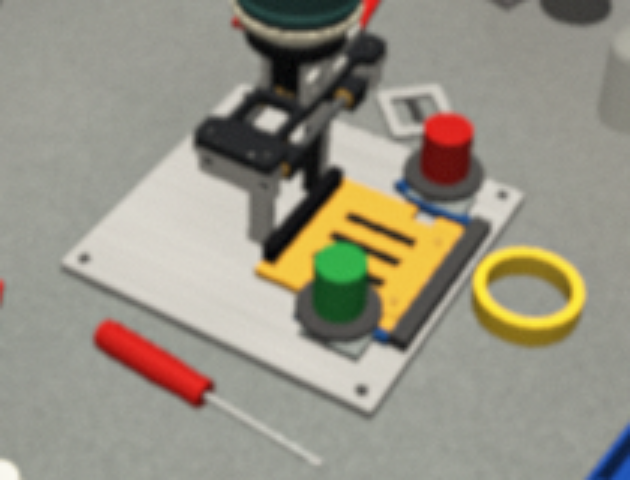

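The template's far edge meets the fence. I'll back off, confirm from the top camera, then press the caps.

```bash
python3 - <<'E'
from h import *
robot.pause(.3)
robot.move_linear(w(-.04,.002,.04),.1); robot.move_linear(w(-.06,.002,.14),.2)
robot.gripper_to(0)
R=robot.get_state()["tool_rot"]
robot.move_ptp(w(-.10,-.20,.2),down(YAW+np.pi/2,-1))
T=robot.grab_frame("top"); y=blob(T,*YEL,(295,160,390,275)); P=plane("top",y.reshape(-1,2),.020)
B=np.array([bed(q) for q in P]); print("bed-frame extent",B.min(0),B.max(0),rect(P)); p()
cv2.imwrite("pics/home.png",cv2.resize(T[150:290,270:410],None,fx=4,fy=4,interpolation=cv2.INTER_CUBIC)[:,:,::-1])
E
```

```text
bed-frame extent [-0.00933987 -0.06525628] [0.10982102 0.06239538] (array([603.07397461,  15.06021881]), (119.03341674804688, 127.63936614990234), 7.055802822113037)
0 24.82 [-0.0994 -0.1984] 0.1994 [ 0.2 -0.3  0.8] [0.   0.13 0.03] 0.0003
```

View pics/home.png

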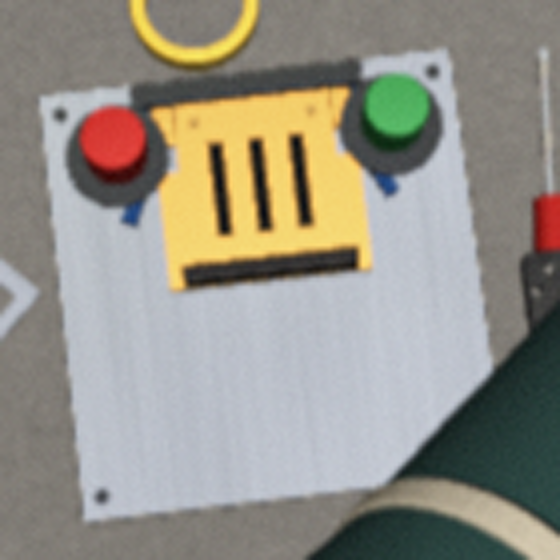

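The template spans bed x from −9 to 110 mm and is square at 7.06°, so it is home with both caps up. Now I'll press both caps.

```bash
python3 - <<'E'
from h import *
R=down(YAW+np.pi/2,-1)
for y in(-.087,.087):
    robot.move_ptp(w(.075,y,.15),R)
    robot.move_linear(w(.075,y,.116),.1)
    robot.move_linear(w(.075,y,.093),.04)
    p(robot.move_linear(w(.075,y,.089),.02,threshold=20))
    robot.move_linear(w(.075,y,.16),.15)
robot.move_ptp(w(-.15,.1,.3),R)
exec(open("m.py").read().split("y=blob")[0])
y=blob(T,*YEL,(295,160,390,275)); P=plane("top",y.reshape(-1,2),.020)
B=np.array([bed(q) for q in P]); print("extent",B.min(0),B.max(0),rect(P)[2]); p()
E
```

```text
True 27.13 [ 0.0755 -0.0872] 0.0916 [-4.   1.6 15.5] [0.48 1.27 0.  ] 0.0007
True 29.92 [0.0755 0.0869] 0.0917 [-4.1  0.7 14. ] [ 0.13  1.09 -0.02] 0.0005
red [298.  187.5] [387.5 255.5] [0.6168 0.1075 0.0469] bbox (290, 179, 17, 18) (379, 244, 18, 24)
green [368. 180.] [353. 299.] [ 0.6388 -0.0669  0.0513] bbox (360, 171, 17, 19) (344, 287, 19, 25)
extent [-0.00933987 -0.06529553] [0.11064382 0.06268571] 6.520287990570068
0 32.08 [-0.1498  0.0999] 0.3001 [-0.1 -0.8 -0.5] [ 0.02  0.18 -0.03] 0.0004
```

```bash
python3 -c "
from rig import robot
print(robot.sign_off())"
```

```text
the job is handed in; nothing more can be done
None
```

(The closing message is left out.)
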